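# Kit the stripped damper's parts into the service tray

## Task

Kit the stripped damper: put its large piston, its spring collar and its eye end into the red service tray, each in the pocket cut for it (round, round with the centre boss, long) and lying flat on the pocket's floor. Set the parts down, do not drop them. The small piston and the forked end belong to another damper: leave them, the grease tub and the spanner where they are.

Things in the scene. Friction and masses are not known exactly. Their poses are not given: they have to be found in the camera images.
- piston: The large damper piston, to be kitted: solid aluminium disc 46 mm in diameter, 26 mm high, standing on its flat face, with a black wear band round it and a ring of six dark ports and a dark centre bore on top. Origin: centre of its underside; z up. About 0.12 kg.
- collar: The spring collar, to be kitted: thick plain aluminium ring lying flat, 64 mm outside diameter, 46 mm open bore (wall 9 mm), 24 mm high, with six dark spanner notches round it. Origin: centre of the bore at the underside; z up. About 0.10 kg.
- eye_end: The eye end, to be kitted: aluminium rod end lying flat, 76 mm long (its x), 24 mm high. Round eye 40 mm in diameter, 14 mm upright hole, centred at x = +18 mm; spanner flats, a block 28 mm wide (y) with upright sides, from x = -24 to +4 mm; dark stud 16 mm in diameter from x = -38 to -24 mm. Origin: underside, mid-length; z up. 0.15 kg.
- nest_piston: Piston's insert: plain round pocket 62 mm in diameter. One of three black inserts, 110 (x) x 100 (y) x 17 mm, fixed in a row along y in a low red tray (order varies); top 21 mm over the bench, tray rim lower. Pocket centred, 7 mm deep; its yellow floor is 10 mm above the origin, 14 mm above the bench. Origin: centre of underside, z up.
- nest_collar: Collar's insert: round pocket 80 mm in diameter round a black boss 28 mm in diameter, flush with the top. One of three black inserts, 110 (x) x 100 (y) x 17 mm, fixed in a row along y in a low red tray (order varies); top 21 mm over the bench, tray rim lower. Pocket centred, 7 mm deep; its yellow floor is 10 mm above the origin, 14 mm above the bench. Origin: centre of underside, z up.
- nest_eye: Eye end's insert: rectangular pocket 92 mm (x) by 56 mm (y), for the eye end lengthwise, either way round. One of three black inserts, 110 (x) x 100 (y) x 17 mm, fixed in a row along y in a low red tray (order varies); top 21 mm over the bench, tray rim lower. Pocket centred, 7 mm deep; its yellow floor is 10 mm above the origin, 14 mm above the bench. Origin: centre of underside, z up.
- small_piston: Look-alike to be left where it is: the same kind of piston, but only 32 mm in diameter, 26 mm high. Origin: centre of its underside.
- fork_end: Look-alike to be left where it is: a rod end like the eye end, 76 mm long and 24 mm high, but with an open U-shaped fork (36 mm wide, two prongs 10 mm thick, tips at x = +38 mm) in place of the eye. Origin: on the underside at the middle of the length, x along the length.
- grease_tub: Bystander: a closed round tub with a white lid, 64 mm in diameter, 50 mm high. Leave it alone. Origin: centre of its underside.
- spanner: Bystander: a flat steel spanner about 160 mm long, open jaw at one end and ring at the other, lying flat along its x. Leave it alone. Origin: under its middle.
Not all that is in view belongs to the job. Leave any brown or orange look-alike of the collar alone. What is shaped like the piston but green is not meant.

How it is judged:
By the outcome, as a careful person would: the job done as asked, in the order asked, and still so for the second after the job is handed in, with the robot touching nothing.
It also fails if it takes over 86 s, if anything falls off the work surface, if the arm or the gripper's body presses on something with over 40 N, if the wrist force passes 120 N, or if a joint passes its speed limit or range.

## Robot

A 6-joint arm with a two-finger parallel gripper is mounted at the origin on the work surface. World frame = base frame: x ahead of the robot, y to its left, z up, the work surface at z = 0. Lengths are in m, angles in rad, forces in N, time in s.
With the tool pointing down it reaches from about 0.35 to 0.875 m from the base axis. Payload 4.2 kg.
Tool frame: the origin (TCP) lies at the very end of the fingers, on their centre line; the grasp point (between the pads) lies 19 mm behind it (bot.grasp_offset is the distance from the TCP to the grasp point, in m); z points along the fingers, y is the direction in which the jaws open and shut (so a half turn about z gives the same grasp; the last joint's range is limited). The gripper opens to 85 mm and grips with 20 to 120 N. Pads are 22 mm wide; open, the fingers measure 114 mm over their backs; the gripper's body (76 mm by 85 mm) begins 54 mm behind the grasp point. The pads swing forward as they close: fully open they stand 13 mm farther back than shut.
Start: joints at [1.478, 0.385, 0.008, 0, -1.194, -0.259], TCP at [0.215, 0.587, 0.197] pointing down, gripper open.
Joint ranges: [-3.14, 3.14], [-1.21, 2.06], [-1.07, 1.41], [-3.16, 2.05], [-2.99, -0.16], [-3.1, 3.1]. Speed limits (rad/s): [2.79, 2.79, 3.14, 3.14, 3.14, 3.14].

## Interface

Orientations are given as a rotation vector (axis times angle).
In Python, from rig import bot gives the robot as it stands. The module is installed in compiled form; this text tells all that it offers.
- The arm moves only by the shell command python3 -m inch 'ROWS' [FORCE]. ROWS is JSON, a list of rows, each an object of numbers: "tx", "ty", "tz": the shift along the tool's x, y, z in units of 30 mm (1.0 is 30 mm); "ax", "ay", "az": the turn, a rotation vector about the tool's x, y, z in units of 6 degrees (1.0 is 6 degrees); "hand": the opening, from 0 (shut) to 1 (fully open). A call has 1 to 12 rows; each row shifts and turns the pose as measured when the row begins, along the tool's axes as they then stand; what a row does not reach is not made up. A row lasts 1/10 s, in which the tool goes at most 50 mm and 8.59 degrees, less where a joint would pass 70% of its speed; a pose out of reach is approached as far as the arm can. A call is refused whole if a number of a shift passes 1 or a number of a turn 1, either way. A call with a gripper value outside its range is refused whole. The fingers move at their own pace and stop on an object; FORCE is the grip in N (left out, the last holds). Time passes only in rows, so rows that do not move let the fingers close. It gives the time, the measured TCP pose, the force and the opening at its end, in the units of the state.
- bot.observe(): the state, without advancing time (a new reading comes with each control period).
- bot.snapshot(name): name is "scene" or "top" or "wrist"; returns the picture (420x560x3 uint8, blue, green, red); there is no depth.
- bot.camera_params(name): a dict with "mtx" (3x3 intrinsics, pixels), "xyz" and "attitude" of the camera in the world. Camera axes: x right, y down, z forward; pixel columns grow to the right and rows downward; lengths in m; the calibration is good to about 2 mm. A picture is of the moment at which its call begins: read the wrist's pose just before it. camera_params takes no time and is no camera call; for the wrist camera it gives the pose at the moment of the call.
- bot.finish_job(): hands the job in, once; it reports no verdict.
The state is a dict: "clock": time; "joint_positions": joint angles; "joint_velocities": joint speeds; "effort": joint torques, N m; "ee_pos": TCP position; "eef_rot": TCP orientation; "ft_force": force on the tool from outside, world axes, zero at the start; "torque": the same for the moment, N m; "finger_gap": finger opening in m.
Only numpy, scipy, OpenCV 4.12 (cv2) and the standard library are available. Lean on these libraries where they do the work, as an engineer would, in place of code of your own. Each camera call takes 0.05 s, during which the arm holds its last target. There are 200 camera calls.

## Working session

There is one attempt and no reset: what is moved stays moved. The work goes in short steps, Python scripts to look and compute and a shell command to move; the robot and the scene stay as the last step left them, time stands still between calls to the robot, and variables do not carry over. Pictures are saved under pics/ and viewed, about 12 in all and at most 16, crops included, and the job is handed in when it is done.

```bash
mkdir -p pics
cat > h.py <<'E'
import numpy as np, cv2
from scipy.spatial.transform import Rotation as R
from rig import bot
def att(c):
    a=np.array(c["attitude"],float)
    return a if a.shape==(3,3) else (R.from_rotvec(a).as_matrix() if a.size==3 else R.from_quat(a).as_matrix())
def ray(c,u,v,z):
    d=att(c)@np.linalg.inv(np.array(c["mtx"]))@np.array([u,v,1.]); o=np.array(c["xyz"],float)
    return o+d*(z-o[2])/d[2]
def proj(c,p):
    q=np.array(c["mtx"])@att(c).T@(np.array(p)-np.array(c["xyz"])); return q[:2]/q[2]
E
python3 - <<'E'
from h import *
for n in ("top","scene"):
    c=bot.camera_params(n); print(n,c); cv2.imwrite(f"pics/{n}0.png",bot.snapshot(n))
s=bot.observe(); print({k:np.round(s[k],3) for k in s})
print(bot.grasp_offset)
E
```

```text
top {'mtx': array([[402.69018637,   0.        , 284.12152557],
       [  0.        , 402.69018637, 215.15140226],
       [  0.        ,   0.        ,   1.        ]]), 'xyz': array([0.43404693, 0.00551451, 0.93633878]), 'attitude': array([-2.11302655,  2.17175383, -0.16237837])}
scene {'mtx': array([[466.81675958,   0.        , 278.23165453],
       [  0.        , 466.81675958, 208.68902145],
       [  0.        ,   0.        ,   1.        ]]), 'xyz': array([1.07983755, 0.73072266, 0.74280676]), 'attitude': array([-0.7958152 , -2.47193525,  1.18817238])}
{'clock': np.float64(0.1), 'joint_positions': array([ 1.478,  0.386,  0.007, -0.   , -1.194, -0.259]), 'joint_velocities': array([-0.   , -0.   ,  0.004,  0.003, -0.001, -0.001]), 'effort': array([-0.0000e+00, -3.9332e+01,  1.8893e+01,  4.1980e+00, -3.0000e-03,
        0.0000e+00]), 'ee_pos': array([0.215, 0.586, 0.196]), 'eef_rot': array([ 3.091, -0.55 , -0.   ]), 'ft_force': array([-0.026,  0.163, -1.257]), 'torque': array([0.022, 0.005, 0.074]), 'finger_gap': np.float64(0.086)}
0.0187
```

View pics/top0.png

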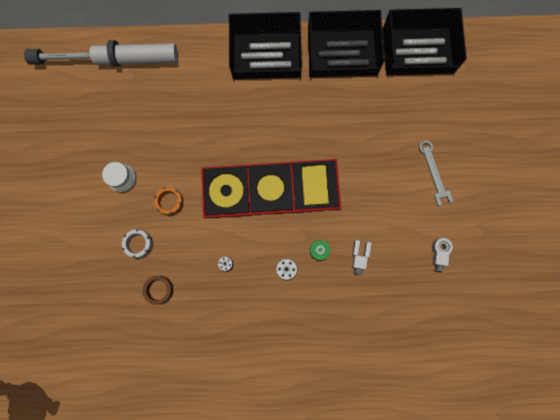

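View pics/scene0.png

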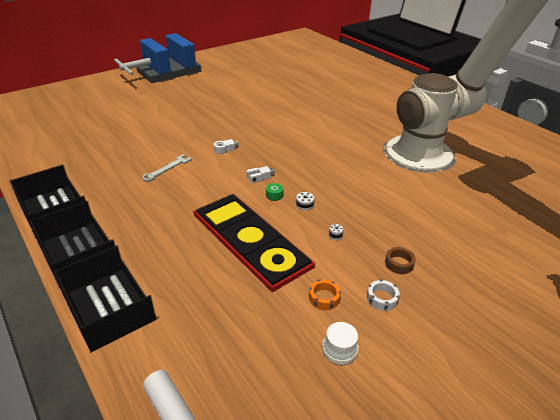

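Candidates in the top view:
- **Collar:** silver ring (137,244) fits. The orange ring (168,201) and brown ring (157,290) are excluded by colour.
- **Piston:** large silver disc (287,269) fits. The small one (225,264) is the look-alike and the one at (320,250) is green.
- **Eye end:** (443,254) has the round eye. (361,257) has an open fork.
- **Tray pockets:** boss (226,191), plain round (271,188), rectangular (316,185).

Next I measure them and confirm in one enlarged crop.

```bash
cat > m.py <<'E'
from h import *
im=cv2.imread("pics/top0.png"); c=bot.camera_params("top")
hsv=cv2.cvtColor(im,cv2.COLOR_BGR2HSV)
grey=((hsv[...,1]<60)&(hsv[...,2]>70)).astype(np.uint8)
yel=((hsv[...,0]>20)&(hsv[...,0]<35)&(hsv[...,1]>180)&(hsv[...,2]>120)).astype(np.uint8)
def obj(name,u,v,z,mask,r=24):
    m=np.zeros_like(mask); m[v-r:v+r,u-r:u+r]=mask[v-r:v+r,u-r:u+r]
    pts=cv2.convexHull(cv2.findNonZero(m)); M=cv2.moments(pts)
    cu,cv_=M['m10']/M['m00'],M['m01']/M['m00']
    w=np.array([ray(c,p[0][0],p[0][1],z)[:2] for p in pts],np.float32)
    print(name,np.round([cu,cv_],1),np.round(ray(c,cu,cv_,z),4),"rect mm",[np.round(np.array(a)*1000,1) for a in cv2.minAreaRect(w)[:2]],"ang",round(cv2.minAreaRect(w)[2],1),"R",round(float(np.hypot(*ray(c,cu,cv_,z)[:2])),3))
obj("collar",137,244,.012,grey);obj("piston",287,269,.013,grey,18);obj("eye",443,254,.012,grey);obj("small",225,264,.013,grey,14);obj("fork",361,257,.012,grey)
for n,u,v in(("Ncol",226,191),("Npis",271,188),("Neye",316,185)): obj(n,u,v,.014,yel,22)
# eye hole
tiles=[cv2.resize(im[v-28:v+28,u-37:u+37],(370,280),interpolation=cv2.INTER_CUBIC) for u,v in((137,244),(270,265),(443,254),(361,257))]
cv2.imwrite("pics/crop1.png",np.vstack([np.hstack(tiles[:2]),np.hstack(tiles[2:])]))
E
python3 m.py
```

```text
collar [135.8 243.2] [0.5194 0.3465 0.012 ] rect mm [array([519.4, 346.5]), array([63.6, 64.9])] ang 45.3 R 0.624
piston [286.1 268.9] [0.4512 0.0025 0.013 ] rect mm [array([451.2,   2.8]), array([45.5, 45.1])] ang 88.4 R 0.451
eye [441.7 252.8] [ 0.4782 -0.3542  0.012 ] rect mm [array([ 474.4, -355.6]), array([46.2, 75.2])] ang 88.4 R 0.595
small [224.7 263.3] [0.4677 0.142  0.013 ] rect mm [array([468.5, 141.5]), array([32. , 31.7])] ang 88.4 R 0.489
fork [360.8 255.4] [ 0.4773 -0.1689  0.012 ] rect mm [array([ 473.1, -167.6]), array([38.6, 76.9])] ang 78.0 R 0.506Traceback (most recent call last):
  File "m.py", line 13, in <module>
    for n,u,v in(("Ncol",226,191),("Npis",271,188),("Neye",316,185)): obj(n,u,v,.014,yel,22)
                                                                      ~~~^^^^^^^^^^^^^^^^^^^
  File "m.py", line 8, in obj
    pts=cv2.convexHull(cv2.findNonZero(m)); M=cv2.moments(pts)
cv2.error: OpenCV(4.12.0) /io/opencv/modules/imgproc/src/convhull.cpp:143: error: (-215:Assertion failed) total >= 0 && (depth == CV_32F || depth == CV_32S) in function 'convexHull'
```

```bash
python3 - <<'E'
s=open("m.py").read()
s=s.replace("yel=((hsv[...,0]>20)&(hsv[...,0]<35)&(hsv[...,1]>180)&(hsv[...,2]>120))","print(hsv[185,316],hsv[188,271]);yel=((hsv[...,0]>22)&(hsv[...,0]<40)&(hsv[...,1]>150)&(hsv[...,2]>90))")
open("m.py","w").write(s)
E
python3 m.py | grep -v rec_
python3 - <<'E'
from h import *
im=cv2.imread("pics/top0.png"); print("",im[185,316],im[188,271])
E
```

```text
[ 25 163 183] [ 25 161 184]
collar [135.8 243.2] [0.5194 0.3465 0.012 ] rect mm [array([519.4, 346.5]), array([63.6, 64.9])] ang 45.3 R 0.624
piston [286.1 268.9] [0.4512 0.0025 0.013 ] rect mm [array([451.2,   2.8]), array([45.5, 45.1])] ang 88.4 R 0.451
eye [441.7 252.8] [ 0.4782 -0.3542  0.012 ] rect mm [array([ 474.4, -355.6]), array([46.2, 75.2])] ang 88.4 R 0.595
small [224.7 263.3] [0.4677 0.142  0.013 ] rect mm [array([468.5, 141.5]), array([32. , 31.7])] ang 88.4 R 0.489
fork [360.8 255.4] [ 0.4773 -0.1689  0.012 ] rect mm [array([ 473.1, -167.6]), array([38.6, 76.9])] ang 78.0 R 0.506
Ncol [225.7 190.2] [0.6376 0.1388 0.014 ] rect mm [array([637.1, 138.2]), array([79.8, 78.8])] ang 88.4 R 0.653
Npis [270.1 187.3] [0.6418 0.0348 0.014 ] rect mm [array([641.3,  35. ]), array([61. , 59.8])] ang 88.4 R 0.643
Neye [314.7 184.7] [ 0.645  -0.0699  0.014 ] rect mm [array([646. , -69.7]), array([92.8, 57.7])] ang 2.2 R 0.649
 [ 66 165 183] [ 68 165 184]
```

View pics/crop1.png

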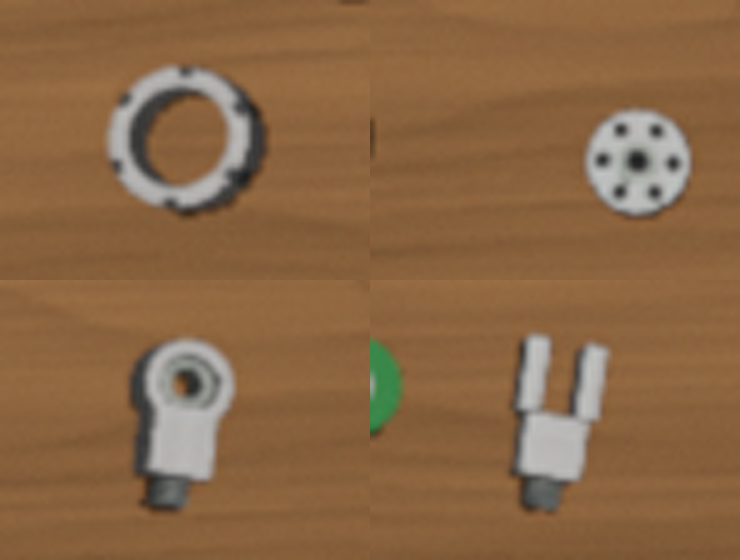

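The crop confirms the silver notched ring, the large piston with six ports, and the eye end with its closed round eye (the neighbour has an open fork). All sizes match the given ones: 64, 45.5 and 75 mm, pockets 80, 61 and 92x57 mm. Moving to the piston first, starting with the turn to yaw 0.

```bash
cat >> h.py <<'E'
def togo(x,y,z,yaw_deg=0.):
    s=bot.observe(); Rt=R.from_rotvec(s["eef_rot"]).as_matrix()
    d=Rt.T@(np.array([x,y,z])-s["ee_pos"])/.03
    a=np.deg2rad(yaw_deg); Rg=np.array([[np.cos(a),np.sin(a),0],[np.sin(a),-np.cos(a),0],[0,0,-1]])
    t=np.rad2deg(R.from_matrix(Rt.T@Rg).as_rotvec())/6
    print("t=%.2f"%s["clock"],"pos",np.round(s["ee_pos"],4),"yaw %.1f"%np.rad2deg(np.arctan2(Rt[1,0],Rt[0,0])),"shift",np.round(d,2),"turn",np.round(t,2),"F",np.round(s["ft_force"],1),"gap %.4f"%s["finger_gap"])
E
python3 -m inch '[{"az":-0.84},{"az":-0.84},{"az":-0.84},{"az":-0.84},{"tx":0.39,"ty":0.97},{"tx":0.39,"ty":0.97},{"tx":0.39,"ty":0.97},{"tx":0.39,"ty":0.97},{"tx":0.39,"ty":0.97},{"tx":0.39,"ty":0.97},{"tx":0.39,"ty":0.97},{"tx":0.39,"ty":0.97}]'
python3 -c "
from h import *
togo(.4512,.0025,.16)"
```

```text
t=0.10 pos [0.2151 0.5862 0.1956] yaw -20.2 shift [14.09 15.55  1.22] turn [ 0.02  0.   -3.36] F [-0.   0.2 -1.3] gap 0.0856invalid input
```

```bash
python3 -m inch '[{"az":-0.84},{"az":-0.84},{"az":-0.84},{"az":-0.84}]'; echo; python3 -m inch '[{"tx":0.39,"ty":0.97,"tz":0,"ax":0,"ay":0,"az":0,"hand":1}]'
```

```text
clock: 0.2
ee_pos: [0.2159, 0.5565, 0.194]
eef_rot: [3.091, -0.548, -0.0]
ft_force: [-0.7, -1.2, -0.6]
finger_gap: 0.0852invalid input
```

All keys are needed in every row.

```bash
python3 -m inch '[{"tx":0,"ty":0,"tz":0,"ax":0,"ay":0,"az":-0.84,"hand":1},{"tx":0,"ty":0,"tz":0,"ax":0,"ay":0,"az":-0.84,"hand":1},{"tx":0,"ty":0,"tz":0,"ax":0,"ay":0,"az":-0.84,"hand":1},{"tx":0,"ty":0,"tz":0,"ax":0,"ay":0,"az":-0.84,"hand":1},{"tx":0.42,"ty":1,"tz":0,"ax":0,"ay":0,"az":0,"hand":1},{"tx":0.42,"ty":1,"tz":0,"ax":0,"ay":0,"az":0,"hand":1},{"tx":0.42,"ty":1,"tz":0,"ax":0,"ay":0,"az":0,"hand":1},{"tx":0.42,"ty":1,"tz":0,"ax":0,"ay":0,"az":0,"hand":1},{"tx":0.42,"ty":1,"tz":0,"ax":0,"ay":0,"az":0,"hand":1},{"tx":0.42,"ty":1,"tz":0,"ax":0,"ay":0,"az":0,"hand":1},{"tx":0.42,"ty":1,"tz":0,"ax":0,"ay":0,"az":0,"hand":1},{"tx":0.42,"ty":1,"tz":0,"ax":0,"ay":0,"az":0,"hand":1}]'
python3 -c "
from h import *
togo(.4512,.0025,.16)"
```

```text
clock: 1.4
ee_pos: [0.3203, 0.3046, 0.1897]
eef_rot: [3.125, 0.031, -0.01]
ft_force: [-0.4, -0.8, 0.4]
finger_gap: 0.0857
t=1.40 pos [0.3203 0.3046 0.1897] yaw 1.1 shift [ 4.17 10.14  1.13] turn [0.16 0.06 0.19] F [-0.4 -0.8  0.4] gap 0.0857
```

```bash
python3 -m inch '[{"tx":0.42,"ty":1,"tz":0.1,"ax":0.08,"ay":0,"az":0.1,"hand":1},{"tx":0.42,"ty":1,"tz":0.1,"ax":0.08,"ay":0.03,"az":0.1,"hand":1},{"tx":0.42,"ty":1,"tz":0.1,"ax":0,"ay":0.03,"az":0,"hand":1},{"tx":0.42,"ty":1,"tz":0.1,"ax":0,"ay":0,"az":0,"hand":1},{"tx":0.42,"ty":1,"tz":0.1,"ax":0,"ay":0,"az":0,"hand":1},{"tx":0.42,"ty":1,"tz":0.1,"ax":0,"ay":0,"az":0,"hand":1},{"tx":0.42,"ty":1,"tz":0.1,"ax":0,"ay":0,"az":0,"hand":1},{"tx":0.42,"ty":1,"tz":0.1,"ax":0,"ay":0,"az":0,"hand":1},{"tx":0.42,"ty":1,"tz":0.1,"ax":0,"ay":0,"az":0,"hand":1},{"tx":0.42,"ty":1,"tz":0.1,"ax":0,"ay":0,"az":0,"hand":1},{"tx":0,"ty":0,"tz":0,"ax":0,"ay":0,"az":0,"hand":1}]'
python3 -c "
from h import *
togo(.4512,.0025,.12)
c=bot.camera_params('wrist');cv2.imwrite('pics/w1.png',bot.snapshot('wrist'));print(c['xyz'],proj(c,[.4512,.0025,.026]))"
```

```text
clock: 2.5
ee_pos: [0.4477, -0.0121, 0.1568]
eef_rot: [-3.141, 0.007, 0.006]
ft_force: [-0.2, 0.5, -0.3]
finger_gap: 0.0851
t=2.50 pos [ 0.4477 -0.0121  0.1568] yaw -0.3 shift [ 0.12 -0.49  1.23] turn [-0.    0.03 -0.05] F [-0.2  0.5 -0.3] gap 0.0851
[ 0.52587355 -0.01316534  0.3339663 ] [264.01265511 185.05277822]
```

View pics/w1.png

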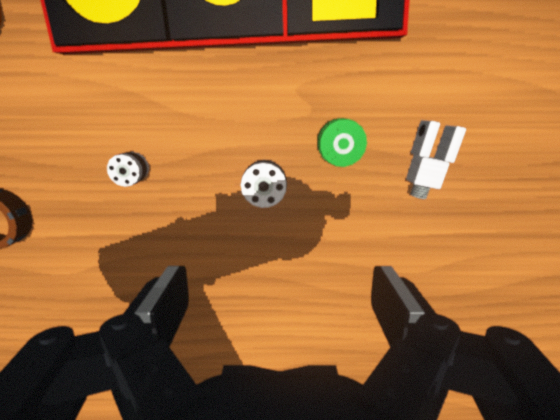

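The wrist view shows the large piston at (264,185), exactly where the top-view fix projects. The small piston is at (127,170), the green one at (343,142) and the fork at (435,158). Descending.

```bash
python3 -m inch '[{"tx":0.12,"ty":-0.49,"tz":0.5,"ax":0,"ay":0.03,"az":-0.05,"hand":1},{"tx":0,"ty":0,"tz":1,"ax":0,"ay":0,"az":0,"hand":1},{"tx":0,"ty":0,"tz":1,"ax":0,"ay":0,"az":0,"hand":1},{"tx":0,"ty":0,"tz":1,"ax":0,"ay":0,"az":0,"hand":1},{"tx":0,"ty":0,"tz":0.6,"ax":0,"ay":0,"az":0,"hand":1},{"tx":0,"ty":0,"tz":0.2,"ax":0,"ay":0,"az":0,"hand":1},{"tx":0,"ty":0,"tz":0,"ax":0,"ay":0,"az":0,"hand":1}]'
python3 -c "
from h import *
togo(.4512,.0025,.009)"
```

```text
clock: 3.25
ee_pos: [0.4512, 0.0092, 0.0257]
eef_rot: [-3.139, -0.011, -0.007]
ft_force: [0.5, -0.1, -0.1]
finger_gap: 0.0854
t=3.25 pos [0.4512 0.0092 0.0257] yaw 0.4 shift [-0.    0.23  0.56] turn [-0.03 -0.04  0.07] F [ 0.5 -0.1 -0.1] gap 0.0854
```

```bash
python3 -m inch '[{"tx":0,"ty":0.23,"tz":0.3,"ax":-0.03,"ay":-0.04,"az":0.07,"hand":1},{"tx":0,"ty":0,"tz":0.22,"ax":0,"ay":0,"az":0,"hand":1},{"tx":0,"ty":0,"tz":0,"ax":0,"ay":0,"az":0,"hand":1}]'
python3 -c "
from h import *
togo(.4512,.0025,.009)"
```

```text
clock: 3.55
ee_pos: [0.4531, 0.0032, 0.0112]
eef_rot: [-3.14, -0.001, -0.008]
ft_force: [-0.0, -0.1, 0.5]
finger_gap: 0.0855
t=3.55 pos [0.4531 0.0032 0.0112] yaw 0.0 shift [-0.06  0.02  0.07] turn [-0.01 -0.05  0.01] F [-0.  -0.1  0.5] gap 0.0855
```

```bash
python3 -m inch '[{"tx":-0.06,"ty":0.02,"tz":0.06,"ax":0,"ay":-0.05,"az":0,"hand":0.7},{"tx":0,"ty":0,"tz":0,"ax":0,"ay":0,"az":0,"hand":0.3},{"tx":0,"ty":0,"tz":0,"ax":0,"ay":0,"az":0,"hand":0.3},{"tx":0,"ty":0,"tz":0,"ax":0,"ay":0,"az":0,"hand":0.3},{"tx":0,"ty":0,"tz":0,"ax":0,"ay":0,"az":0,"hand":0.3},{"tx":0,"ty":0,"tz":0,"ax":0,"ay":0,"az":0,"hand":0.3}]' 50
python3 -c "
from h import *
togo(.4512,.0025,.009)"
```

```text
clock: 4.15
ee_pos: [0.4524, 0.0026, 0.0107]
eef_rot: [-3.139, -0.0, -0.004]
ft_force: [-0.1, -0.0, 0.3]
finger_gap: 0.0255
t=4.15 pos [0.4524 0.0026 0.0107] yaw 0.0 shift [-0.04  0.    0.06] turn [-0.02 -0.03  0.  ] F [-0.1 -0.   0.3] gap 0.0255
```

The gap closed to 25 mm, so nothing was caught. Looking.

```bash
python3 -c "
from h import *
c=bot.camera_params('wrist');cv2.imwrite('pics/w2.png',bot.snapshot('wrist'));print(c['xyz'],proj(c,[.4512,.0025,.026]),proj(c,[.4524,.0026,.0107]))"
```

```text
[0.5295152  0.00156853 0.18837371] [278.18135519 254.42754562] [278.16036747 241.578142  ]
```

View pics/w2.png

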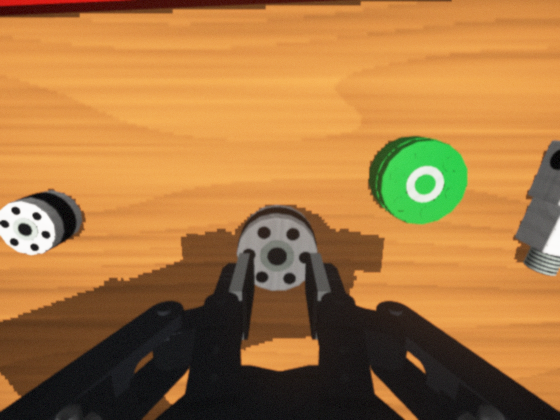

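```bash
python3 -c "
from h import *
im=cv2.imread('pics/w2.png')[190:350,180:380];cv2.imwrite('pics/w2c.png',cv2.resize(im,(750,600),interpolation=cv2.INTER_CUBIC))
c=bot.camera_params('wrist')
for z in(.0107,.02,.03,.04,.05): print(z,[np.round(proj(c,[.4524+a,.0026+s*.01275,z])) for s in(1,-1) for a in (.011,-.011)])"
```

```text
0.0107 [array([257., 225.]), array([258., 258.]), array([300., 225.]), array([299., 258.])]
0.02 [array([256., 230.]), array([256., 265.]), array([300., 230.]), array([300., 265.])]
0.03 [array([254., 237.]), array([255., 273.]), array([302., 237.]), array([301., 274.])]
0.04 [array([253., 245.]), array([254., 283.]), array([303., 245.]), array([302., 283.])]
0.05 [array([251., 253.]), array([252., 293.]), array([304., 253.]), array([303., 293.])]
```

View pics/w2c.png

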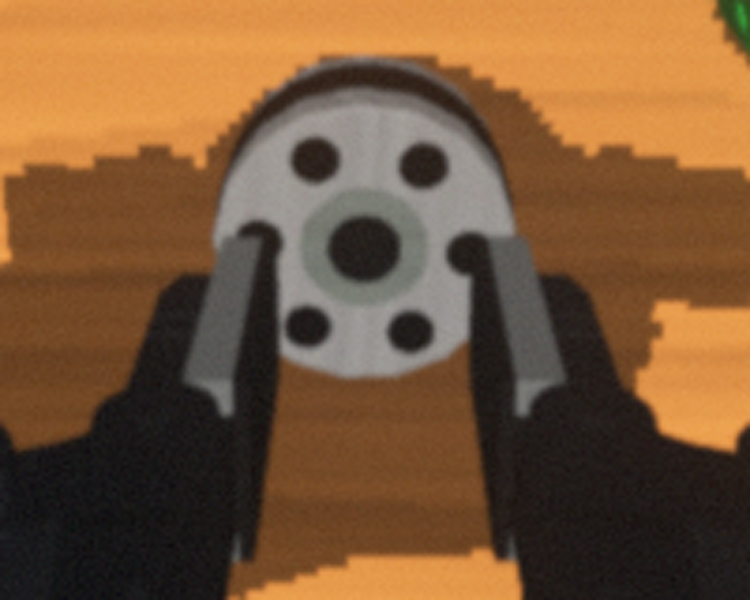

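```bash
python3 -c "
from h import *
c=bot.camera_params('wrist'); print(c)
s=bot.observe(); Rt=R.from_rotvec(s['eef_rot']).as_matrix()
print('cam in tool',Rt.T@(np.array(c['xyz'])-s['ee_pos']),'\n',Rt.T@att(c))
# w1 equivalents: same cam-in-tool; tips at tool coords (+-.011, +-.0425, -h)
for h in (0,.01,.02,.03,.04): print(h,[np.round(proj(c,s['ee_pos']+Rt@np.array([a,b,-h]))) for a in(.011,-.011) for b in(-.0425,.0425)])
im=cv2.imread('pics/w1.png')[240:360,130:440];cv2.imwrite('pics/w1c.png',cv2.resize(im,(775,300),interpolation=cv2.INTER_CUBIC))
"
```

```text
{'mtx': array([[316.90543864,   0.        , 279.32251283],
       [  0.        , 316.90543864, 208.06627807],
       [  0.        ,   0.        ,   1.        ]]), 'xyz': array([0.52951977, 0.00157485, 0.18836969]), 'attitude': array([ 2.05992569, -2.05708114, -0.31762708])}
cam in tool [ 0.07756417  0.0006997  -0.17749589] 
 [[ 8.78699841e-04 -9.53298392e-01 -3.02028813e-01]
 [ 9.99999614e-01  8.33382344e-04  2.78905356e-04]
 [-1.41745476e-05 -3.02028942e-01  9.53298756e-01]]
0 [array([207., 224.]), array([349., 225.]), array([209., 258.]), array([347., 258.])]
0.01 [array([203., 231.]), array([353., 231.]), array([206., 266.]), array([350., 266.])]
0.02 [array([199., 238.]), array([357., 238.]), array([202., 274.]), array([354., 274.])]
0.03 [array([194., 245.]), array([362., 245.]), array([197., 284.]), array([358., 284.])]
0.04 [array([189., 254.]), array([367., 254.]), array([192., 294.]), array([363., 294.])]
```

View pics/w1c.png

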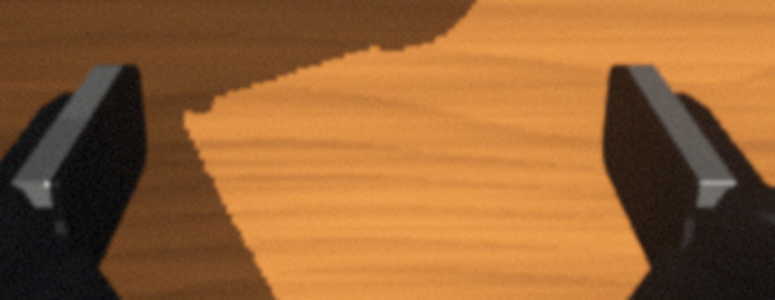

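The crops show the finger tips about 30–45 mm behind the reported TCP. Tip corners in the open view are at (184,266) and (375,266), and in the closed view at (252,255), sitting on top of the piston's outline without touching. So the true tip height is roughly the reported z + 35 to 50 mm, depending on the opening. I'll open and go lower in steps, watching the force.

```bash
python3 -m inch '[{"tx":0,"ty":0,"tz":0,"ax":0,"ay":0,"az":0,"hand":1},{"tx":-0.04,"ty":0,"tz":0,"ax":0,"ay":0,"az":0,"hand":1},{"tx":0,"ty":0,"tz":0,"ax":0,"ay":0,"az":0,"hand":1},{"tx":0,"ty":0,"tz":0.3,"ax":0,"ay":0,"az":0,"hand":1},{"tx":0,"ty":0,"tz":0.3,"ax":0,"ay":0,"az":0,"hand":1},{"tx":0,"ty":0,"tz":0.3,"ax":0,"ay":0,"az":0,"hand":1},{"tx":0,"ty":0,"tz":0,"ax":0,"ay":0,"az":0,"hand":1}]' 40
python3 -c "
from h import *
togo(.4512,.0025,-.027)"
```

```text
clock: 4.9
ee_pos: [0.4508, 0.0027, -0.0189]
eef_rot: [-3.139, -0.0, -0.003]
ft_force: [-0.6, -0.7, -0.1]
finger_gap: 0.0854
t=4.90 pos [ 0.4508  0.0027 -0.0189] yaw 0.0 shift [0.01 0.01 0.27] turn [-0.02 -0.02  0.  ] F [-0.6 -0.7 -0.1] gap 0.0854
```

```bash
python3 -m inch '[{"tx":0,"ty":0,"tz":0.2,"ax":0,"ay":0,"az":0,"hand":1},{"tx":0,"ty":0,"tz":0,"ax":0,"ay":0,"az":0,"hand":0.45},{"tx":0,"ty":0,"tz":0,"ax":0,"ay":0,"az":0,"hand":0.45},{"tx":0,"ty":0,"tz":0,"ax":0,"ay":0,"az":0,"hand":0.4},{"tx":0,"ty":0,"tz":0,"ax":0,"ay":0,"az":0,"hand":0.4},{"tx":0,"ty":0,"tz":0,"ax":0,"ay":0,"az":0,"hand":0.4}]' 40
python3 -c "
from h import *
togo(.4512,.0025,-.027)
c=bot.camera_params('wrist');cv2.imwrite('pics/w3.png',bot.snapshot('wrist'))"
```

```text
clock: 5.5
ee_pos: [0.4509, 0.0027, -0.0257]
eef_rot: [-3.14, -0.0, -0.002]
ft_force: [0.4, 0.6, -0.8]
finger_gap: 0.0444
t=5.50 pos [ 0.4509  0.0027 -0.0257] yaw 0.0 shift [0.01 0.01 0.04] turn [-0.02 -0.02  0.  ] F [ 0.4  0.6 -0.8] gap 0.0444
```

View pics/w3.png

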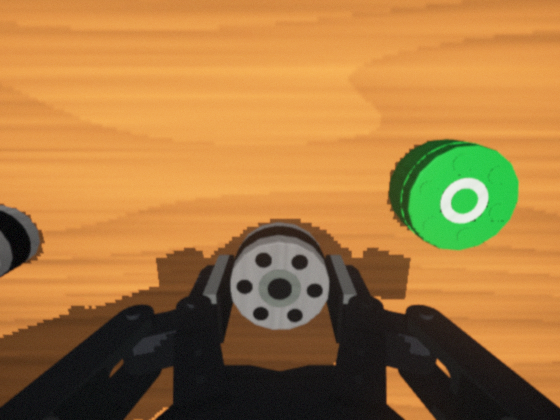

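The piston is gripped: the gap stopped at 44.4 mm, the disc is between the pads at (279,288), and the green one is clear at (463,200). Lifting.

```bash
python3 -m inch '[{"tx":0,"ty":0,"tz":-0.3,"ax":0,"ay":0,"az":0,"hand":0.4},{"tx":0,"ty":0,"tz":-0.6,"ax":0,"ay":0,"az":0,"hand":0.4},{"tx":0,"ty":0,"tz":-0.9,"ax":0,"ay":0,"az":0,"hand":0.4},{"tx":0.5,"ty":-0.1,"tz":-0.2,"ax":0,"ay":0,"az":0,"hand":0.4},{"tx":0.8,"ty":-0.14,"tz":0,"ax":0,"ay":0,"az":0,"hand":0.4},{"tx":0.9,"ty":-0.15,"tz":0,"ax":0,"ay":0,"az":0,"hand":0.4},{"tx":0.9,"ty":-0.15,"tz":0,"ax":0,"ay":0,"az":0,"hand":0.4},{"tx":0.9,"ty":-0.15,"tz":0,"ax":0,"ay":0,"az":0,"hand":0.4},{"tx":0.9,"ty":-0.15,"tz":0,"ax":0,"ay":0,"az":0,"hand":0.4},{"tx":0.8,"ty":-0.14,"tz":0,"ax":0,"ay":0,"az":0,"hand":0.4},{"tx":0.4,"ty":-0.1,"tz":0,"ax":0,"ay":0,"az":0,"hand":0.4},{"tx":0,"ty":0,"tz":0,"ax":0,"ay":0,"az":0,"hand":0.4}]'
python3 -c "
from h import *
togo(.6418,.0348,.000)"
```

```text
clock: 6.75
ee_pos: [0.6374, 0.0348, 0.0428]
eef_rot: [-3.139, 0.002, -0.002]
ft_force: [-0.2, -0.2, -2.5]
finger_gap: 0.0446
t=6.75 pos [0.6374 0.0348 0.0428] yaw -0.1 shift [0.14 0.   1.43] turn [-0.03 -0.01 -0.01] F [-0.2 -0.2 -2.5] gap 0.0446
```

```bash
python3 -m inch '[{"tx":0.14,"ty":0,"tz":0,"ax":0,"ay":0,"az":0,"hand":0.4},{"tx":0,"ty":0,"tz":0.7,"ax":0,"ay":0,"az":0,"hand":0.4},{"tx":0,"ty":0,"tz":0.5,"ax":0,"ay":0,"az":0,"hand":0.4},{"tx":0,"ty":0,"tz":0.3,"ax":0,"ay":0,"az":0,"hand":0.4},{"tx":0,"ty":0,"tz":0.15,"ax":0,"ay":0,"az":0,"hand":0.4},{"tx":0,"ty":0,"tz":0,"ax":0,"ay":0,"az":0,"hand":0.4}]'
python3 -c "
from h import *
togo(.6418,.0348,-.0117)"
```

```text
clock: 7.35
ee_pos: [0.6387, 0.034, -0.006]
eef_rot: [-3.139, 0.003, -0.001]
ft_force: [-0.6, -0.2, -2.1]
finger_gap: 0.0445
t=7.35 pos [ 0.6387  0.034  -0.006 ] yaw -0.1 shift [ 0.1  -0.02  0.19] turn [-0.03 -0.   -0.02] F [-0.6 -0.2 -2.1] gap 0.0445
```

```bash
python3 -m inch '[{"tx":0.1,"ty":-0.02,"tz":0.08,"ax":0,"ay":0,"az":0,"hand":0.4},{"tx":0,"ty":0,"tz":0.06,"ax":0,"ay":0,"az":0,"hand":0.4},{"tx":0,"ty":0,"tz":0.04,"ax":0,"ay":0,"az":0,"hand":0.4},{"tx":0,"ty":0,"tz":0.03,"ax":0,"ay":0,"az":0,"hand":0.4},{"tx":0,"ty":0,"tz":0,"ax":0,"ay":0,"az":0,"hand":0.4}]'
python3 -c "
from h import *
togo(.6418,.0348,-.0117)"
```

```text
clock: 7.85
ee_pos: [0.6433, 0.035, -0.0104]
eef_rot: [-3.138, 0.002, -0.007]
ft_force: [-0.4, -0.1, -1.5]
finger_gap: 0.0442
t=7.85 pos [ 0.6433  0.035  -0.0104] yaw -0.1 shift [-0.05  0.01  0.04] turn [-0.04 -0.04 -0.01] F [-0.4 -0.1 -1.5] gap 0.0442
```

```bash
python3 -m inch '[{"tx":-0.04,"ty":0,"tz":0.05,"ax":0,"ay":0,"az":0,"hand":0.4},{"tx":0,"ty":0,"tz":0.04,"ax":0,"ay":0,"az":0,"hand":0.4},{"tx":0,"ty":0,"tz":0,"ax":0,"ay":0,"az":0,"hand":0.4}]'
python3 -c "
from h import *
togo(.6418,.0348,-.0117)"
```

```text
clock: 8.15
ee_pos: [0.6426, 0.0352, -0.0115]
eef_rot: [-3.138, 0.001, -0.009]
ft_force: [0.5, 0.7, -1.3]
finger_gap: 0.0441
t=8.15 pos [ 0.6426  0.0352 -0.0115] yaw -0.0 shift [-0.03  0.01  0.01] turn [-0.04 -0.05 -0.01] F [ 0.5  0.7 -1.3] gap 0.0441
```

```bash
python3 -m inch '[{"tx":0,"ty":0,"tz":0.05,"ax":0,"ay":0,"az":0,"hand":0.4},{"tx":0,"ty":0,"tz":0.05,"ax":0,"ay":0,"az":0,"hand":0.4},{"tx":0,"ty":0,"tz":0.05,"ax":0,"ay":0,"az":0,"hand":0.4},{"tx":0,"ty":0,"tz":0,"ax":0,"ay":0,"az":0,"hand":0.4}]'
python3 -c "
from h import *
togo(.6418,.0348,-.0117)"
```

```text
clock: 8.55
ee_pos: [0.6429, 0.0353, -0.0115]
eef_rot: [-3.139, -0.001, -0.011]
ft_force: [-0.9, -0.4, -2.6]
finger_gap: 0.0445
t=8.55 pos [ 0.6429  0.0353 -0.0115] yaw 0.0 shift [-0.04  0.02  0.01] turn [-0.03 -0.07  0.01] F [-0.9 -0.4 -2.6] gap 0.0445
```

```bash
python3 -m inch '[{"tx":0,"ty":0,"tz":0.1,"ax":0,"ay":0,"az":0,"hand":0.4},{"tx":0,"ty":0,"tz":0.1,"ax":0,"ay":0,"az":0,"hand":0.4}]'
python3 -c "
from h import *
togo(.6418,.0348,-.0117)"
```

```text
clock: 8.75
ee_pos: [0.6434, 0.0353, -0.0119]
eef_rot: [-3.14, -0.004, -0.012]
ft_force: [-8.4, 1.1, 19.7]
finger_gap: 0.0447
t=8.75 pos [ 0.6434  0.0353 -0.0119] yaw 0.1 shift [-0.05  0.02 -0.01] turn [-0.01 -0.07  0.02] F [-8.4  1.1 19.7] gap 0.0447
```

Contact at the predicted height. Releasing and backing off.

```bash
python3 -m inch '[{"tx":0,"ty":0,"tz":0,"ax":0,"ay":0,"az":0,"hand":0.4},{"tx":0,"ty":0,"tz":0,"ax":0,"ay":0,"az":0,"hand":0.6},{"tx":0,"ty":0,"tz":0,"ax":0,"ay":0,"az":0,"hand":0.8},{"tx":0,"ty":0,"tz":0,"ax":0,"ay":0,"az":0,"hand":0.9},{"tx":0,"ty":0,"tz":-0.4,"ax":0,"ay":0,"az":0,"hand":1},{"tx":0,"ty":0,"tz":-0.9,"ax":0,"ay":0,"az":0,"hand":1},{"tx":0,"ty":0,"tz":-1,"ax":0,"ay":0,"az":0,"hand":1},{"tx":0,"ty":0,"tz":-1,"ax":0,"ay":0,"az":0,"hand":1},{"tx":0,"ty":0,"tz":-1,"ax":0,"ay":0,"az":0,"hand":1},{"tx":0,"ty":0,"tz":-0.3,"ax":0,"ay":0,"az":0,"hand":1},{"tx":0,"ty":0,"tz":0,"ax":0,"ay":0,"az":0,"hand":1}]'
python3 -c "
from h import *
togo(.5194,.3465,.12)"
```

```text
clock: 9.85
ee_pos: [0.6428, 0.0345, 0.1326]
eef_rot: [-3.141, -0.004, -0.012]
ft_force: [-0.3, 0.3, -0.9]
finger_gap: 0.0856
t=9.85 pos [0.6428 0.0345 0.1326] yaw 0.1 shift [ -4.09 -10.41   0.39] turn [-0.01 -0.07  0.02] F [-0.3  0.3 -0.9] gap 0.0856
```

```bash
python3 -m inch '[{"tx":-0.37,"ty":-0.93,"tz":0.03,"ax":0,"ay":-0.07,"az":0.02,"hand":1},{"tx":-0.37,"ty":-0.93,"tz":0.03,"ax":0,"ay":0,"az":0,"hand":1},{"tx":-0.37,"ty":-0.93,"tz":0.03,"ax":0,"ay":0,"az":0,"hand":1},{"tx":-0.37,"ty":-0.93,"tz":0.03,"ax":0,"ay":0,"az":0,"hand":1},{"tx":-0.37,"ty":-0.93,"tz":0.03,"ax":0,"ay":0,"az":0,"hand":1},{"tx":-0.37,"ty":-0.93,"tz":0.03,"ax":0,"ay":0,"az":0,"hand":1},{"tx":-0.37,"ty":-0.93,"tz":0.03,"ax":0,"ay":0,"az":0,"hand":1},{"tx":-0.37,"ty":-0.93,"tz":0.03,"ax":0,"ay":0,"az":0,"hand":1},{"tx":-0.37,"ty":-0.93,"tz":0.03,"ax":0,"ay":0,"az":0,"hand":1},{"tx":-0.37,"ty":-0.93,"tz":0.03,"ax":0,"ay":0,"az":0,"hand":1},{"tx":-0.37,"ty":-0.93,"tz":0.03,"ax":0,"ay":0,"az":0,"hand":1},{"tx":0,"ty":0,"tz":0,"ax":0,"ay":0,"az":0,"hand":1}]'
python3 -c "
from h import *
togo(.5194,.3465,.12)
c=bot.camera_params('wrist');im=bot.snapshot('wrist');cv2.imwrite('pics/w4.png',im);print(c['xyz'],proj(c,[.5194,.3465,.012]))
cv2.imwrite('pics/top1.png',bot.snapshot('top'))
t=cv2.imread('pics/top1.png')[150:290,80:360];cv2.imwrite('pics/w4b.png',np.vstack([im,cv2.resize(t,(560,280))])[:700])"
```

```text
clock: 11.05
ee_pos: [0.5081, 0.3472, 0.1037]
eef_rot: [3.127, -0.011, -0.04]
ft_force: [0.1, 0.1, -0.2]
finger_gap: 0.0855
t=11.05 pos [0.5081 0.3472 0.1037] yaw -0.4 shift [ 0.36  0.03 -0.55] turn [ 0.14  0.25 -0.07] F [ 0.1  0.1 -0.2] gap 0.0855
[0.59022558 0.34848058 0.27911096] [277.60188005 184.7153685 ]
```

View pics/w4.png

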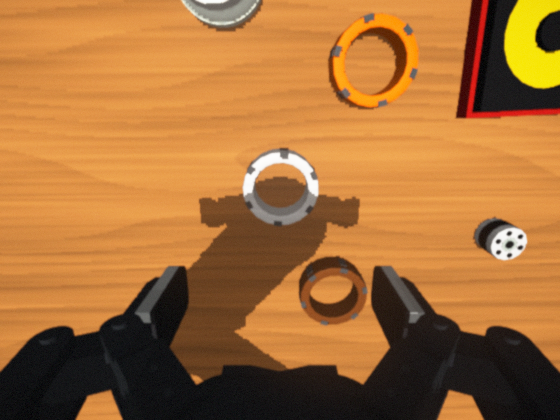

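The silver collar is at (281,188), against a predicted (278,185). Orange is at (374,60) and brown at (333,293). Refining with a mask.

```bash
python3 -c "
from h import *
im=cv2.imread('pics/w4.png');c=bot.camera_params('wrist')
hsv=cv2.cvtColor(im,cv2.COLOR_BGR2HSV);m=((hsv[...,1]<60)&(hsv[...,2]>60)).astype(np.uint8);k=np.zeros_like(m);k[140:235,230:330]=m[140:235,230:330]
h=cv2.convexHull(cv2.findNonZero(k));M=cv2.moments(h);u,v=M['m10']/M['m00'],M['m01']/M['m00'];print(u,v,ray(c,u,v,.012),cv2.boundingRect(h))
w=np.array([ray(c,*p[0],.012)[:2] for p in h],np.float32);print(cv2.minEnclosingCircle(w),cv2.minAreaRect(w))
togo(*ray(c,u,v,.012)[:2],-.027)
"
```

```text
280.14347295338365 187.06294346532388 [0.51782762 0.34166237 0.012     ] (243, 150, 75, 75)
((0.5165542364120483, 0.3419726490974426), 0.03420291468501091) ((0.5165513157844543, 0.3416982889175415), (0.0651545450091362, 0.06690088659524918), 89.39067077636719)
t=11.15 pos [0.5088 0.3446 0.1039] yaw -0.5 shift [0.42 0.03 4.35] turn [ 0.15  0.25 -0.09] F [1.1 0.2 0.2] gap 0.0851
```

```bash
python3 -m inch '[{"tx":0.15,"ty":0,"tz":0.5,"ax":0.1,"ay":0.15,"az":-0.09,"hand":1},{"tx":0.15,"ty":0,"tz":0.8,"ax":0.05,"ay":0.1,"az":0,"hand":1},{"tx":0,"ty":0,"tz":0.8,"ax":0,"ay":0,"az":0,"hand":1},{"tx":0,"ty":0,"tz":0.6,"ax":0,"ay":0,"az":0,"hand":1},{"tx":0,"ty":0,"tz":0.2,"ax":0,"ay":0,"az":0,"hand":1},{"tx":0,"ty":0,"tz":0,"ax":0,"ay":0,"az":0,"hand":1}]'
python3 -c "
from h import *
togo(.518,.3455,-.031)"
```

```text
clock: 11.75
ee_pos: [0.5191, 0.337, 0.0121]
eef_rot: [3.139, -0.011, -0.003]
ft_force: [-0.3, 0.1, -0.3]
finger_gap: 0.0856
t=11.75 pos [0.5191 0.337  0.0121] yaw -0.4 shift [-0.04 -0.29  1.44] turn [ 0.02  0.02 -0.07] F [-0.3  0.1 -0.3] gap 0.0856
```

```bash
python3 -m inch '[{"tx":-0.04,"ty":-0.29,"tz":0,"ax":0.02,"ay":0.02,"az":-0.07,"hand":1},{"tx":0,"ty":0,"tz":0.2,"ax":0,"ay":0,"az":0,"hand":1},{"tx":0,"ty":0,"tz":0.2,"ax":0,"ay":0,"az":0,"hand":1},{"tx":0,"ty":0,"tz":0,"ax":0,"ay":0,"az":0,"hand":1}]'
python3 -c "
from h import *
togo(.518,.3455,-.031)"
```

```text
clock: 12.15
ee_pos: [0.5198, 0.3471, 0.002]
eef_rot: [-3.138, -0.0, -0.007]
ft_force: [-0.7, 0.1, -0.2]
finger_gap: 0.0853
t=12.15 pos [0.5198 0.3471 0.002 ] yaw 0.0 shift [-0.06  0.06  1.1 ] turn [-0.03 -0.04  0.  ] F [-0.7  0.1 -0.2] gap 0.0853
```

```bash
python3 -m inch '[{"tx":-0.06,"ty":0.06,"tz":0.4,"ax":0,"ay":0,"az":0,"hand":1},{"tx":0,"ty":0,"tz":0.4,"ax":0,"ay":0,"az":0,"hand":1},{"tx":0,"ty":0,"tz":0.25,"ax":0,"ay":0,"az":0,"hand":1},{"tx":0,"ty":0,"tz":0,"ax":0,"ay":0,"az":0,"hand":1}]'
python3 -c "
from h import *
togo(.518,.3455,-.031)"
```

```text
clock: 12.55
ee_pos: [0.5177, 0.3454, -0.032]
eef_rot: [-3.138, -0.001, -0.007]
ft_force: [-0.9, 0.8, 0.0]
finger_gap: 0.0855
t=12.55 pos [ 0.5177  0.3454 -0.032 ] yaw 0.0 shift [ 0.01 -0.   -0.03] turn [-0.04 -0.04  0.  ] F [-0.9  0.8  0. ] gap 0.0855
```

```bash
python3 -m inch '[{"tx":0,"ty":0,"tz":0,"ax":0,"ay":0,"az":0,"hand":0.7},{"tx":0,"ty":0,"tz":0,"ax":0,"ay":0,"az":0,"hand":0.65},{"tx":0,"ty":0,"tz":0,"ax":0,"ay":0,"az":0,"hand":0.6},{"tx":0,"ty":0,"tz":0,"ax":0,"ay":0,"az":0,"hand":0.6},{"tx":0,"ty":0,"tz":0,"ax":0,"ay":0,"az":0,"hand":0.6}]' 40
python3 -c "
from h import *
togo(.518,.3455,-.031)
cv2.imwrite('pics/w5.png',bot.snapshot('wrist'))"
```

```text
clock: 13.05
ee_pos: [0.5179, 0.3455, -0.0317]
eef_rot: [-3.138, -0.001, -0.007]
ft_force: [-0.4, 0.4, -1.1]
finger_gap: 0.0633
t=13.05 pos [ 0.5179  0.3455 -0.0317] yaw 0.0 shift [ 0.    0.   -0.02] turn [-0.03 -0.04  0.01] F [-0.4  0.4 -1.1] gap 0.0633
```

View pics/w5.png

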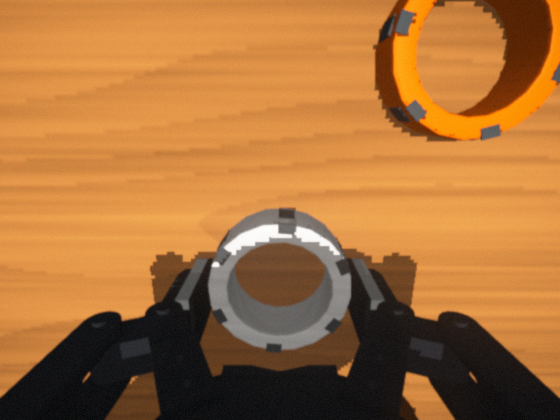

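The collar is held: gap 63.3 mm, ring centred between the pads at (280,290).

```bash
python3 -m inch '[{"tx":0,"ty":0,"tz":-0.3,"ax":0,"ay":0,"az":0,"hand":0.6},{"tx":0,"ty":0,"tz":-0.6,"ax":0,"ay":0,"az":0,"hand":0.6},{"tx":0,"ty":0,"tz":-0.9,"ax":0,"ay":0,"az":0,"hand":0.6},{"tx":0.2,"ty":0.4,"tz":-0.3,"ax":0,"ay":0,"az":0,"hand":0.6},{"tx":0.4,"ty":0.75,"tz":0,"ax":0,"ay":0,"az":0,"hand":0.6},{"tx":0.5,"ty":0.9,"tz":0,"ax":0,"ay":0,"az":0,"hand":0.6},{"tx":0.5,"ty":0.9,"tz":0,"ax":0,"ay":0,"az":0,"hand":0.6},{"tx":0.5,"ty":0.9,"tz":0,"ax":0,"ay":0,"az":0,"hand":0.6},{"tx":0.5,"ty":0.9,"tz":0,"ax":0,"ay":0,"az":0,"hand":0.6},{"tx":0.5,"ty":0.9,"tz":0,"ax":0,"ay":0,"az":0,"hand":0.6},{"tx":0.4,"ty":0.6,"tz":0,"ax":0,"ay":0,"az":0,"hand":0.6},{"tx":0,"ty":0,"tz":0,"ax":0,"ay":0,"az":0,"hand":0.6}]'
python3 -c "
from h import *
togo(.6376,.1388,-.0177)"
```

```text
clock: 14.3
ee_pos: [0.6263, 0.145, 0.0353]
eef_rot: [-3.138, 0.0, -0.005]
ft_force: [-0.4, -0.1, -1.1]
finger_gap: 0.063
t=14.30 pos [0.6263 0.145  0.0353] yaw -0.0 shift [0.37 0.21 1.77] turn [-0.04 -0.03 -0.  ] F [-0.4 -0.1 -1.1] gap 0.0630
```

```bash
python3 -m inch '[{"tx":0.37,"ty":0.18,"tz":0,"ax":-0.04,"ay":-0.03,"az":0,"hand":0.6},{"tx":0,"ty":0,"tz":0.4,"ax":0,"ay":0,"az":0,"hand":0.6},{"tx":0,"ty":0,"tz":0.4,"ax":0,"ay":0,"az":0,"hand":0.6},{"tx":0,"ty":0,"tz":0,"ax":0,"ay":0,"az":0,"hand":0.6}]'
python3 -c "
from h import *
togo(.6376,.1388,-.0177)"
```

```text
clock: 14.7
ee_pos: [0.637, 0.1387, 0.0085]
eef_rot: [3.141, -0.001, -0.003]
ft_force: [-0.7, 0.1, -1.2]
finger_gap: 0.0628
t=14.70 pos [0.637  0.1387 0.0085] yaw -0.0 shift [ 0.02 -0.    0.87] turn [ 0.01  0.02 -0.01] F [-0.7  0.1 -1.2] gap 0.0628
```

```bash
python3 -m inch '[{"tx":0.02,"ty":0,"tz":0.35,"ax":0,"ay":0,"az":0,"hand":0.6},{"tx":0,"ty":0,"tz":0.25,"ax":0,"ay":0,"az":0,"hand":0.6},{"tx":0,"ty":0,"tz":0.12,"ax":0,"ay":0,"az":0,"hand":0.6},{"tx":0,"ty":0,"tz":0.05,"ax":0,"ay":0,"az":0,"hand":0.6},{"tx":0,"ty":0,"tz":0,"ax":0,"ay":0,"az":0,"hand":0.6}]'
python3 -c "
from h import *
togo(.6376,.1388,-.0177)"
```

```text
clock: 15.2
ee_pos: [0.6362, 0.1405, -0.0178]
eef_rot: [3.14, 0.004, -0.007]
ft_force: [1.0, 0.1, -0.2]
finger_gap: 0.0628
t=15.20 pos [ 0.6362  0.1405 -0.0178] yaw 0.2 shift [ 0.05  0.06 -0.  ] turn [0.02 0.04 0.03] F [ 1.   0.1 -0.2] gap 0.0628
```

```bash
python3 -m inch '[{"tx":0,"ty":0.04,"tz":0.05,"ax":0,"ay":0,"az":0,"hand":0.6},{"tx":0,"ty":0,"tz":0.06,"ax":0,"ay":0,"az":0,"hand":0.6},{"tx":0,"ty":0,"tz":0.06,"ax":0,"ay":0,"az":0,"hand":0.6}]'
python3 -c "
from h import *
togo(.6376,.1388,-.0177)
c=bot.camera_params('wrist');cv2.imwrite('pics/w6.png',bot.snapshot('wrist'))"
```

```text
clock: 15.5
ee_pos: [0.6371, 0.1401, -0.018]
eef_rot: [3.141, 0.008, -0.002]
ft_force: [-3.0, -0.3, 5.7]
finger_gap: 0.0632
t=15.50 pos [ 0.6371  0.1401 -0.018 ] yaw 0.3 shift [ 0.02  0.04 -0.01] turn [0.01 0.01 0.05] F [-3.  -0.3  5.7] gap 0.0632
```

View pics/w6.png

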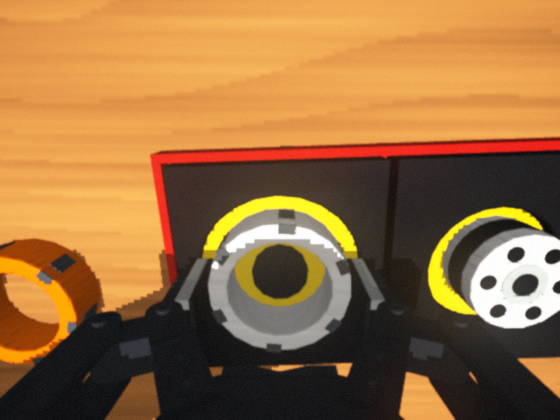

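The collar sits round the boss (280,273) in its pocket, on the floor (5.7 N at the expected height). The piston stands in its own pocket (525,285). Releasing and heading for the eye end.

```bash
python3 -m inch '[{"tx":0,"ty":0,"tz":0,"ax":0,"ay":0,"az":0,"hand":0.6},{"tx":0,"ty":0,"tz":0,"ax":0,"ay":0,"az":0,"hand":0.75},{"tx":0,"ty":0,"tz":0,"ax":0,"ay":0,"az":0,"hand":0.9},{"tx":0,"ty":0,"tz":0,"ax":0,"ay":0,"az":0,"hand":1},{"tx":0,"ty":0,"tz":-0.4,"ax":0,"ay":0,"az":0,"hand":1},{"tx":0,"ty":0,"tz":-0.9,"ax":0,"ay":0,"az":0,"hand":1},{"tx":0,"ty":0,"tz":-1,"ax":0,"ay":0,"az":0,"hand":1},{"tx":0,"ty":0,"tz":-1,"ax":0,"ay":0,"az":0,"hand":1},{"tx":0,"ty":0,"tz":-1,"ax":0,"ay":0,"az":0,"hand":1},{"tx":0,"ty":0,"tz":-0.3,"ax":0,"ay":0,"az":0,"hand":1},{"tx":0,"ty":0,"tz":0,"ax":0,"ay":0,"az":0,"hand":1}]' 40
python3 -c "
from h import *
togo(.46,-.354,.12)"
```

```text
clock: 16.65
ee_pos: [0.6389, 0.14, 0.1306]
eef_rot: [-3.141, -0.008, -0.008]
ft_force: [-0.7, 0.2, -0.7]
finger_gap: 0.0853
t=16.65 pos [0.6389 0.14   0.1306] yaw 0.3 shift [-6.05 16.43  0.32] turn [-0.   -0.05  0.05] F [-0.7  0.2 -0.7] gap 0.0853
```

```bash
python3 -m inch '[{"tx":-0.36,"ty":0.97,"tz":0,"ax":0,"ay":-0.05,"az":0.05,"hand":1},{"tx":-0.36,"ty":0.97,"tz":0,"ax":0,"ay":0,"az":0,"hand":1},{"tx":-0.36,"ty":0.97,"tz":0,"ax":0,"ay":0,"az":0,"hand":1},{"tx":-0.36,"ty":0.97,"tz":0,"ax":0,"ay":0,"az":0,"hand":1},{"tx":-0.36,"ty":0.97,"tz":0,"ax":0,"ay":0,"az":0,"hand":1},{"tx":-0.36,"ty":0.97,"tz":0,"ax":0,"ay":0,"az":0,"hand":1},{"tx":-0.36,"ty":0.97,"tz":0,"ax":0,"ay":0,"az":0,"hand":1},{"tx":-0.36,"ty":0.97,"tz":0,"ax":0,"ay":0,"az":0,"hand":1},{"tx":-0.36,"ty":0.97,"tz":0,"ax":0,"ay":0,"az":0,"hand":1},{"tx":-0.36,"ty":0.97,"tz":0,"ax":0,"ay":0,"az":0,"hand":1},{"tx":-0.36,"ty":0.97,"tz":0,"ax":0,"ay":0,"az":0,"hand":1},{"tx":-0.36,"ty":0.97,"tz":0,"ax":0,"ay":0,"az":0,"hand":1}]'
python3 -c "
from h import *
togo(.46,-.354,.12)"
```

```text
clock: 17.85
ee_pos: [0.4958, -0.2184, 0.1163]
eef_rot: [-3.14, -0.008, 0.042]
ft_force: [1.0, 0.3, -0.4]
finger_gap: 0.0857
t=17.85 pos [ 0.4958 -0.2184  0.1163] yaw 0.3 shift [-1.22  4.51 -0.1 ] turn [-0.01  0.26  0.05] F [ 1.   0.3 -0.4] gap 0.0857
```

Next comes the rest of the traverse, with a settled wrist view to find the eye end's hole, flats and axis.

```bash
python3 -m inch '[{"tx":-0.3,"ty":0.95,"tz":0,"ax":0,"ay":0.13,"az":0.05,"hand":1},{"tx":-0.3,"ty":0.95,"tz":0,"ax":0,"ay":0.13,"az":0,"hand":1},{"tx":-0.3,"ty":0.95,"tz":0,"ax":0,"ay":0,"az":0,"hand":1},{"tx":-0.3,"ty":0.95,"tz":0,"ax":0,"ay":0,"az":0,"hand":1},{"tx":0,"ty":0.3,"tz":0,"ax":0,"ay":0,"az":0,"hand":1},{"tx":0,"ty":0,"tz":0,"ax":0,"ay":0,"az":0,"hand":1},{"tx":0,"ty":0,"tz":0,"ax":0,"ay":0,"az":0,"hand":1}]'
cat > e.py <<'E'
from h import *
togo(.46,-.354,.12)
c=bot.camera_params('wrist');im=bot.snapshot('wrist');cv2.imwrite('pics/w7.png',im)
u0,v0=map(int,proj(c,[.478,-.354,.024]));print(u0,v0)
hsv=cv2.cvtColor(im,cv2.COLOR_BGR2HSV);m=((hsv[...,1]<70)&(hsv[...,2]>175)).astype(np.uint8)
k=np.zeros_like(m);k[max(v0-75,0):v0+75,u0-75:u0+75]=m[max(v0-75,0):v0+75,u0-75:u0+75]
cs,_=cv2.findContours(k,cv2.RETR_EXTERNAL,cv2.CHAIN_APPROX_NONE);C=max(cs,key=cv2.contourArea)
w=np.array([ray(c,*p[0],.024)[:2] for p in C],np.float32);r=cv2.minAreaRect(w);print("px",cv2.boundingRect(C),"rect",r,cv2.minEnclosingCircle(w))
cr=im[max(v0-80,0):v0+80,u0-100:u0+100];cv2.drawContours(cr,[C-np.array([[u0-100,max(v0-80,0)]])],-1,(0,0,255),1)
cv2.imwrite('pics/w7c.png',cv2.resize(cr,None,fx=3.7,fy=3.7)); print("crop origin",u0-100,max(v0-80,0)); np.save("w7.npy",{k:np.array(c[k]) for k in c},allow_pickle=True)
E
python3 e.py
```

```text
clock: 18.55
ee_pos: [0.4507, -0.3462, 0.1073]
eef_rot: [-3.133, 0.011, 0.022]
ft_force: [0.3, -0.1, -0.2]
finger_gap: 0.0852
t=18.55 pos [ 0.4507 -0.3462  0.1073] yaw -0.4 shift [ 0.31  0.25 -0.43] turn [-0.08  0.14 -0.07] F [ 0.3 -0.1 -0.2] gap 0.0852
288 169
px (265, 127, 48, 60) rect ((0.48814305663108826, -0.3540681004524231), (0.03851936757564545, 0.048358943313360214), 89.74756622314453) ((0.48698920011520386, -0.35002565383911133), 0.026563391089439392)
crop origin 188 89
```

View pics/w7c.png

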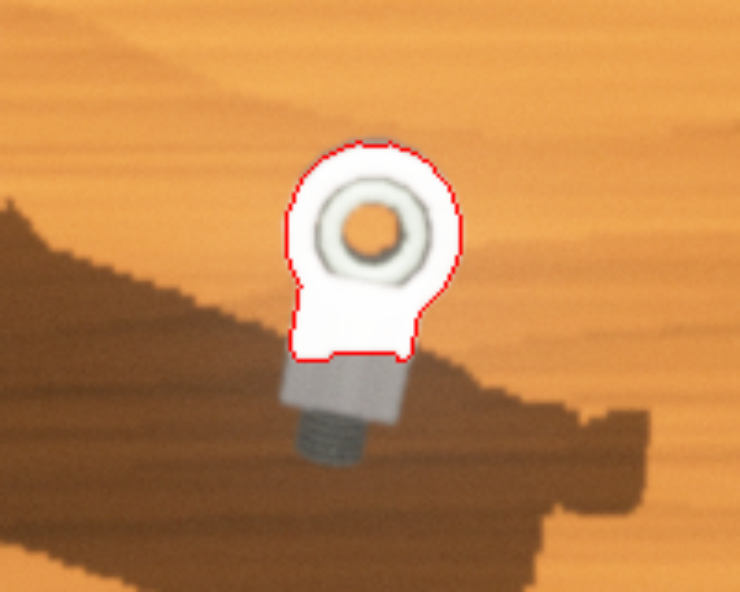

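```bash
python3 -c "
from h import *
c=np.load('w7.npy',allow_pickle=True).item()
f=lambda a,b: ray(c,188+a/3.7,89+b/3.7,.024)[:2]
E=f(374,231);B=f(341,412);bl=f(282,402);br=f(400,422);d=E-B;n=np.linalg.norm(d);d/=n
print('eye',E,'dist',n,'block w',np.linalg.norm(bl-br),'yaw',np.degrees(np.arctan2(d[1],d[0])),'edge yaw',np.degrees(np.arctan2(bl[1]-br[1],bl[0]-br[0]))-90)
o=B+d*.024;g=B+d*.014;print('origin',o,'grasp',g)
togo(*g,-.027,np.degrees(np.arctan2(d[1],d[0])))
"
```

```text
eye [ 0.49297684 -0.35454873] dist 0.0423157359228723 block w 0.027737424514318543 yaw -10.211996737606901 edge yaw -10.280874140531353
origin [ 0.47495125 -0.35130152] grasp [ 0.46510967 -0.34952861]
t=18.60 pos [ 0.4508 -0.346   0.1073] yaw -0.4 shift [0.54 0.15 4.47] turn [-0.06  0.14  1.64] F [-0.  -0.7 -0.4] gap 0.0854
```

The view shows the eye end with its round eye at px (289,151), the flats' rear edge at (280,200) and the stud towards -x. Checks: 42.3 mm measured (42 expected), width 27.7 mm (28 expected), yaw -10.2° by both methods. Turning and descending.

```bash
python3 -m inch '[{"tx":0.25,"ty":0.08,"tz":0.3,"ax":-0.03,"ay":0.07,"az":0.82,"hand":1},{"tx":0.25,"ty":0.08,"tz":0.4,"ax":-0.03,"ay":0.07,"az":0.82,"hand":1},{"tx":0,"ty":0,"tz":0.8,"ax":0,"ay":0,"az":0,"hand":1},{"tx":0,"ty":0,"tz":0.8,"ax":0,"ay":0,"az":0,"hand":1},{"tx":0,"ty":0,"tz":0.4,"ax":0,"ay":0,"az":0,"hand":1},{"tx":0,"ty":0,"tz":0,"ax":0,"ay":0,"az":0,"hand":1}]'
python3 -c "
from h import *
togo(.4651,-.3495,-.026,-10.2)"
```

```text
clock: 19.2
ee_pos: [0.4701, -0.3453, 0.025]
eef_rot: [3.129, -0.275, 0.006]
ft_force: [0.6, -0.5, 0.8]
finger_gap: 0.0854
t=19.20 pos [ 0.4701 -0.3453  0.025 ] yaw -10.1 shift [-0.15  0.17  1.7 ] turn [ 0.   -0.03  0.02] F [ 0.6 -0.5  0.8] gap 0.0854
```

```bash
python3 -m inch '[{"tx":-0.15,"ty":0.16,"tz":0.2,"ax":0,"ay":-0.03,"az":0.02,"hand":1},{"tx":0,"ty":0,"tz":0.4,"ax":0,"ay":0,"az":0,"hand":1},{"tx":0,"ty":0,"tz":0.4,"ax":0,"ay":0,"az":0,"hand":1},{"tx":0,"ty":0,"tz":0.3,"ax":0,"ay":0,"az":0,"hand":1},{"tx":0,"ty":0,"tz":0,"ax":0,"ay":0,"az":0,"hand":1}]'
python3 -c "
from h import *
togo(.4651,-.3495,-.026,-10.2)"
```

```text
clock: 19.7
ee_pos: [0.4666, -0.3497, -0.0144]
eef_rot: [3.128, -0.276, 0.007]
ft_force: [0.1, 0.6, 0.9]
finger_gap: 0.0856
t=19.70 pos [ 0.4666 -0.3497 -0.0144] yaw -10.1 shift [-0.05  0.    0.39] turn [ 0.01 -0.05  0.02] F [0.1 0.6 0.9] gap 0.0856
```

```bash
python3 -m inch '[{"tx":-0.05,"ty":0,"tz":0.25,"ax":0,"ay":-0.05,"az":0,"hand":1},{"tx":0,"ty":0,"tz":0.12,"ax":0,"ay":0,"az":0,"hand":1},{"tx":0,"ty":0,"tz":0,"ax":0,"ay":0,"az":0,"hand":0.6},{"tx":0,"ty":0,"tz":0,"ax":0,"ay":0,"az":0,"hand":0.3},{"tx":0,"ty":0,"tz":0,"ax":0,"ay":0,"az":0,"hand":0.25},{"tx":0,"ty":0,"tz":0,"ax":0,"ay":0,"az":0,"hand":0.2},{"tx":0,"ty":0,"tz":0,"ax":0,"ay":0,"az":0,"hand":0.2},{"tx":0,"ty":0,"tz":0,"ax":0,"ay":0,"az":0,"hand":0.2}]' 50
python3 -c "
from h import *
togo(.4651,-.3495,-.026,-10.2)
cv2.imwrite('pics/w8.png',bot.snapshot('wrist'))"
```

```text
clock: 20.5
ee_pos: [0.466, -0.35, -0.0255]
eef_rot: [3.127, -0.276, 0.002]
ft_force: [-0.8, 0.1, -1.0]
finger_gap: 0.0269
t=20.50 pos [ 0.466  -0.35   -0.0255] yaw -10.1 shift [-0.03 -0.01  0.02] turn [ 0.02 -0.01  0.02] F [-0.8  0.1 -1. ] gap 0.0269
```

View pics/w8.png

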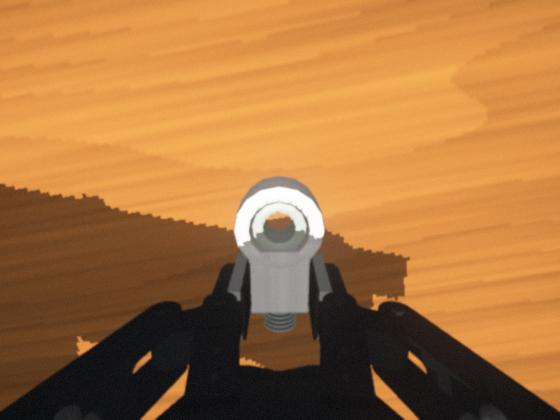

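The eye end is held by its flats: gap 26.9 mm, eye at (279,228). Lifting, turning to the tray's yaw (+2°) and traversing.

```bash
python3 -m inch '[{"tx":0,"ty":0,"tz":-0.3,"ax":0,"ay":0,"az":0,"hand":0.2},{"tx":0,"ty":0,"tz":-0.7,"ax":0,"ay":0,"az":-0.3,"hand":0.2},{"tx":0,"ty":0,"tz":-0.9,"ax":0,"ay":0,"az":-0.7,"hand":0.2},{"tx":0,"ty":0,"tz":-0.3,"ax":0,"ay":0,"az":-0.7,"hand":0.2},{"tx":0,"ty":0,"tz":0,"ax":0,"ay":0,"az":-0.3,"hand":0.2},{"tx":0.3,"ty":-0.5,"tz":0,"ax":0,"ay":0,"az":0,"hand":0.2},{"tx":0.5,"ty":-0.8,"tz":0,"ax":0,"ay":0,"az":0,"hand":0.2},{"tx":0.6,"ty":-0.9,"tz":0,"ax":0,"ay":0,"az":0,"hand":0.2},{"tx":0.6,"ty":-0.9,"tz":0,"ax":0,"ay":0,"az":0,"hand":0.2},{"tx":0.6,"ty":-0.9,"tz":0,"ax":0,"ay":0,"az":0,"hand":0.2},{"tx":0.6,"ty":-0.9,"tz":0,"ax":0,"ay":0,"az":0,"hand":0.2},{"tx":0.6,"ty":-0.9,"tz":0,"ax":0,"ay":0,"az":0,"hand":0.2}]'
python3 -c "
from h import *
togo(.6362,-.0702,-.0115,2)"
```

```text
clock: 21.75
ee_pos: [0.5736, -0.1687, 0.049]
eef_rot: [3.138, 0.053, 0.004]
ft_force: [-0.2, -0.9, -1.9]
finger_gap: 0.0269
t=21.75 pos [ 0.5736 -0.1687  0.049 ] yaw 1.9 shift [ 2.19 -3.22  2.01] turn [ 0.03 -0.02 -0.01] F [-0.2 -0.9 -1.9] gap 0.0269
```

```bash
python3 -m inch '[{"tx":0.5,"ty":-0.8,"tz":0,"ax":0.03,"ay":-0.02,"az":0,"hand":0.2},{"tx":0.5,"ty":-0.8,"tz":0,"ax":0,"ay":0,"az":0,"hand":0.2},{"tx":0.5,"ty":-0.7,"tz":0,"ax":0,"ay":0,"az":0,"hand":0.2},{"tx":0.3,"ty":-0.4,"tz":0,"ax":0,"ay":0,"az":0,"hand":0.2},{"tx":0,"ty":0,"tz":0,"ax":0,"ay":0,"az":0,"hand":0.2}]'
python3 -c "
from h import *
togo(.6362,-.0702,-.0115,2)"
```

```text
clock: 22.25
ee_pos: [0.6284, -0.0786, 0.0515]
eef_rot: [-3.14, -0.061, -0.005]
ft_force: [0.7, -0.2, -0.8]
finger_gap: 0.0268
t=22.25 pos [ 0.6284 -0.0786  0.0515] yaw 2.2 shift [ 0.26 -0.27  2.1 ] turn [-0.01 -0.03  0.04] F [ 0.7 -0.2 -0.8] gap 0.0268
```

```bash
python3 -m inch '[{"tx":0.26,"ty":-0.26,"tz":0.2,"ax":0,"ay":-0.03,"az":0.04,"hand":0.2},{"tx":0,"ty":0,"tz":0.5,"ax":0,"ay":0,"az":0,"hand":0.2},{"tx":0,"ty":0,"tz":0.4,"ax":0,"ay":0,"az":0,"hand":0.2},{"tx":0,"ty":0,"tz":0,"ax":0,"ay":0,"az":0,"hand":0.2}]'
python3 -c "
from h import *
togo(.6362,-.0702,-.0115,2)"
```

```text
clock: 22.65
ee_pos: [0.634, -0.0723, 0.0153]
eef_rot: [-3.14, -0.049, 0.006]
ft_force: [0.7, -0.1, -1.5]
finger_gap: 0.027
t=22.65 pos [ 0.634  -0.0723  0.0153] yaw 1.8 shift [ 0.08 -0.07  0.89] turn [-0.01  0.03 -0.04] F [ 0.7 -0.1 -1.5] gap 0.0270
```

```bash
python3 -m inch '[{"tx":0.08,"ty":-0.07,"tz":0.35,"ax":0,"ay":0.03,"az":0,"hand":0.2},{"tx":0,"ty":0,"tz":0.25,"ax":0,"ay":0,"az":0,"hand":0.2},{"tx":0,"ty":0,"tz":0.1,"ax":0,"ay":0,"az":0,"hand":0.2},{"tx":0,"ty":0,"tz":0.05,"ax":0,"ay":0,"az":0,"hand":0.2},{"tx":0,"ty":0,"tz":0,"ax":0,"ay":0,"az":0,"hand":0.2}]'
python3 -c "
from h import *
togo(.6362,-.0702,-.0115,2)"
```

```text
clock: 23.15
ee_pos: [0.6351, -0.0717, -0.0105]
eef_rot: [-3.141, -0.045, 0.005]
ft_force: [0.1, -0.5, -1.3]
finger_gap: 0.0265
t=23.15 pos [ 0.6351 -0.0717 -0.0105] yaw 1.7 shift [ 0.04 -0.05  0.03] turn [-0.    0.03 -0.06] F [ 0.1 -0.5 -1.3] gap 0.0265
```

```bash
python3 -m inch '[{"tx":0.04,"ty":-0.04,"tz":0.05,"ax":0,"ay":0,"az":0,"hand":0.2},{"tx":0,"ty":0,"tz":0.06,"ax":0,"ay":0,"az":0,"hand":0.2},{"tx":0,"ty":0,"tz":0.06,"ax":0,"ay":0,"az":0,"hand":0.2},{"tx":0,"ty":0,"tz":0.06,"ax":0,"ay":0,"az":0,"hand":0.2}]'
python3 -c "
from h import *
togo(.6362,-.0702,-.0115,2)
cv2.imwrite('pics/w9.png',bot.snapshot('wrist'))"
```

```text
clock: 23.55
ee_pos: [0.6366, -0.0707, -0.0116]
eef_rot: [3.14, 0.048, -0.003]
ft_force: [-4.5, 0.0, 6.1]
finger_gap: 0.0268
t=23.55 pos [ 0.6366 -0.0707 -0.0116] yaw 1.7 shift [-0.01 -0.02 -0.  ] turn [ 0.01  0.02 -0.04] F [-4.5  0.   6.1] gap 0.0268
```

View pics/w9.png

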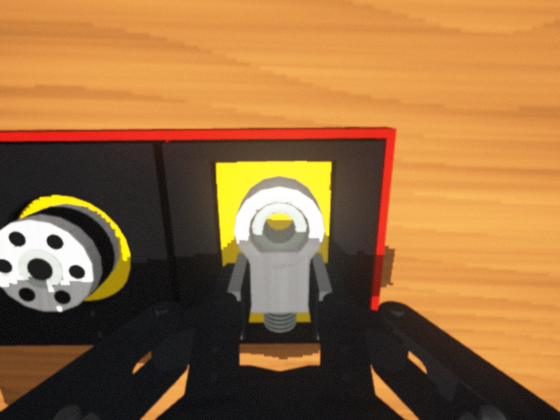

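The eye end is in the long pocket, touching at the predicted height (6.1 N, z -11.6 against -11.5 mm). Yellow floor shows ahead of the eye (275,170). Releasing and retreating.

```bash
python3 -m inch '[{"tx":0,"ty":0,"tz":0,"ax":0,"ay":0,"az":0,"hand":0.2},{"tx":0,"ty":0,"tz":0,"ax":0,"ay":0,"az":0,"hand":0.4},{"tx":0,"ty":0,"tz":0,"ax":0,"ay":0,"az":0,"hand":0.6},{"tx":0,"ty":0,"tz":0,"ax":0,"ay":0,"az":0,"hand":0.7},{"tx":0,"ty":0,"tz":-0.4,"ax":0,"ay":0,"az":0,"hand":0.8},{"tx":0,"ty":0,"tz":-0.9,"ax":0,"ay":0,"az":0,"hand":0.8},{"tx":0,"ty":0,"tz":-1,"ax":0,"ay":0,"az":0,"hand":0.8},{"tx":0,"ty":0,"tz":-1,"ax":0,"ay":0,"az":0,"hand":0.8},{"tx":0,"ty":0,"tz":-1,"ax":0,"ay":0,"az":0,"hand":0.8},{"tx":-0.8,"ty":0.6,"tz":-0.5,"ax":0,"ay":0,"az":0,"hand":0.8},{"tx":-1,"ty":0.9,"tz":0,"ax":0,"ay":0,"az":0,"hand":0.8},{"tx":-1,"ty":0.9,"tz":0,"ax":0,"ay":0,"az":0,"hand":0.8}]'
python3 -m inch '[{"tx":-1,"ty":1,"tz":-0.3,"ax":0,"ay":0,"az":0,"hand":0.8},{"tx":-1,"ty":1,"tz":-0.3,"ax":0,"ay":0,"az":0,"hand":0.8},{"tx":-0.5,"ty":1,"tz":-0.3,"ax":0,"ay":0,"az":0,"hand":0.8},{"tx":0,"ty":1,"tz":0,"ax":0,"ay":0,"az":0,"hand":0.8},{"tx":0,"ty":1,"tz":0,"ax":0,"ay":0,"az":0,"hand":0.8},{"tx":0,"ty":1,"tz":0,"ax":0,"ay":0,"az":0,"hand":0.8},{"tx":0,"ty":1,"tz":0,"ax":0,"ay":0,"az":0,"hand":0.8},{"tx":0,"ty":0.5,"tz":0,"ax":0,"ay":0,"az":0,"hand":0.8},{"tx":0,"ty":0,"tz":0,"ax":0,"ay":0,"az":0,"hand":0.8}]'
python3 -c "
from h import *
t=bot.snapshot('top');s=bot.snapshot('scene');cv2.imwrite('pics/top2.png',t);cv2.imwrite('pics/scene2.png',s)
a=cv2.resize(t[145:300,80:470],(780,310));b=cv2.resize(s[170:310,170:430],(520,280))
b=np.hstack([b,np.zeros((280,260,3),np.uint8)]);cv2.imwrite('pics/fin.png',np.vstack([a,b]))"
```

```text
clock: 24.8
ee_pos: [0.5599, -0.1443, 0.1455]
eef_rot: [3.138, 0.06, 0.017]
ft_force: [0.3, -0.4, 0.1]
finger_gap: 0.0682
clock: 25.7
ee_pos: [0.4865, -0.3836, 0.1855]
eef_rot: [3.132, 0.057, 0.037]
ft_force: [0.1, 0.0, 0.6]
finger_gap: 0.0682
```

View pics/fin.png

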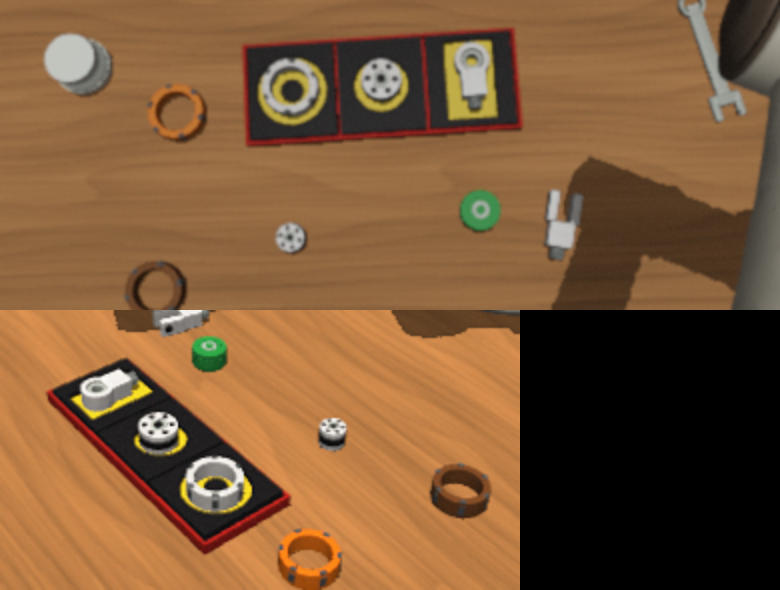

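Both views show collar, piston and eye end flat in their own pockets, with yellow floor visible around each. The small piston, fork, rings, tub and spanner are where they were, and the arm is clear. Handing in.

```bash
python3 -c "
from rig import bot
print(bot.finish_job(), bot.observe()['clock'])"
```

```text
the job is handed in; nothing more can be done
the job is handed in; nothing more can be done
```

The piston, spring collar and eye end are each in their own pocket in the red tray, placed in that order, and the job was handed in at about 26 s of the 86 s allowed.

- **Last checks:** each part touched down at the height expected for its pocket floor, at about 20 N for the piston and 6 N for the collar and eye end. The closing top and scene pictures show all three lying flat. The small piston, forked end, tub, spanner, coloured rings and green piston look unmoved, judged by eye rather than measured again.
- **What disagreed:** the finger tips sat roughly 35–50 mm higher than the reported TCP implied. My first grasp of the piston therefore closed on air just above it, touching nothing. I checked this in the wrist pictures, lowered the grasp height to match, and every later grasp held.
- **Smaller mismatch:** the collar's position in the wrist view differed from the top view by about 2–3 mm, well inside the clearances.

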